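# Put a handful of sample containers away in rack, block and tray

### The job

Put away the five things that stand loose in a row in front of the three holders: the two tall sample tubes go in the empty wells of the white tube rack, the two small glass vials in the empty pockets of the metal vial block, and the spare cap flat in the steel tray. Each tube and vial must stand right down in its well; keep them upright on the way, and leave the tube and the vial that already stand in the holders where they are.

Things in the scene. Friction and masses are not known exactly. Their poses are not given: they have to be found in the camera images.
- tube_a: One of two loose sample tubes, interchangeable: clear, blue screw cap, flat bottom, 112 mm tall, upright on the bench. Grip it at 85 to 112 mm height; the cap looks 35 mm wide, but the fingers meet a cylinder 29 mm across over the whole height. Origin: centre of the underside, z up.
- tube_b: The other loose sample tube, same size and shape as tube_a. Origin: centre of the underside, z up. (Beside the row of loose things, right of y = 0.06 m, stands a monitor 0.39 m tall on the robot's side; its stand reaches x = 0.35 m, its flat foot x = 0.38 m.)
- vial_black: Loose glass vial with a black cap, 30 mm across and 68 mm tall, standing upright. Origin: centre of the underside, z up. Grip it in its upper half, so that the fingertips stay above the block's top when it is in its pocket.
- vial_white: Loose glass vial with a white cap, 25 mm across and 60 mm tall, standing upright. Origin: centre of the underside, z up. Grip it in its upper half.
- loose_cap: Loose blue tube cap, 34 mm across, 16 mm tall, lying flat at bench height (from above it looks like the cap of a tube). Origin: centre of the underside, z up. Where a tall tube stands close beside it, the gripper's body could meet the tube, so take the tubes first.
- well_rack: White tube rack, fixed: 64 mm in x, 200 mm in y, 54 mm tall. Three round wells in a row along its own y axis, at y = -66, 0 and +66 mm, 42 mm across; well floor 6 mm above the bench, so a seated tube tops out at 118 mm. The middle well already holds a tube; the end wells are empty, either tube in either. Origin: centre of the underside.
- vial_block: Aluminium vial block, fixed: 62 mm in x, 186 mm in y, 30 mm tall. Three round pockets in a row along its own y axis, at y = -62, 0 and +62 mm, each 42 mm across and 22 mm deep (floor 8 mm above the bench). The middle one already holds a black-capped vial; the end ones are empty, either vial in either. Origin: centre of the underside.
- cap_tray: Empty shallow stainless steel tray, fixed to the bench: 90 mm in x, 174 mm in y, rim 18 mm high, walls 2 mm, floor 2 mm above the bench. Origin: centre of the underside. The three holders stand in a row in any order, before a wall at x = 0.65 m (a pipe on it near y = 0.2 m comes to x = 0.58 m).
- racked_tube: The tube that already stands in the rack's middle well, same kind as tube_a, top at 118 mm. Leave it there. Origin: centre of the underside.
- racked_vial: The black-capped vial, 29 mm across and 64 mm tall, that already stands in the block's middle pocket, top at 72 mm. Leave it there. Origin: centre of the underside.
Not all that is in view belongs to the job. There is more than one size of the vial_block; the one meant has the size given above.

How it is judged:
At the end, for the whole second after the job is handed in: Both tubes stand upright (within 0.15 rad) in the rack's two end wells, within 10 mm of the well centres along each axis and no more than 6 mm above the well floor; both vials stand likewise in the block's two end pockets; the loose cap lies flat on the floor of the steel tray; all five are at rest (x of tube_a in the frame of well_rack between -0.01 and 0.01 m and (y of tube_a in the frame of well_rack between 0.056 and 0.076 m or y of tube_a in the frame of well_rack between -0.076 and -0.056 m) and z of each of tube_a, tube_b in the frame of well_rack below 0.012 m and angle between each of tube_a, tube_b, vial_black, vial_white's own z axis and vertical below 0.15 rad and x of tube_b in the frame of well_rack between -0.01 and 0.01 m and (y of tube_b in the frame of well_rack between 0.056 and 0.076 m or y of tube_b in the frame of well_rack between -0.076 and -0.056 m) and x of vial_black in the frame of vial_block between -0.01 and 0.01 m and (y of vial_black in the frame of vial_block between 0.052 and 0.072 m or y of vial_black in the frame of vial_block between -0.072 and -0.052 m) and z of each of vial_black, vial_white in the frame of vial_block below 0.014 m and x of vial_white in the frame of vial_block between -0.01 and 0.01 m and (y of vial_white in the frame of vial_block between 0.052 and 0.072 m or y of vial_white in the frame of vial_block between -0.072 and -0.052 m) and x of loose_cap in the frame of cap_tray between -0.035 and 0.035 m and y of loose_cap in the frame of cap_tray between -0.075 and 0.075 m and z of loose_cap in the frame of cap_tray below 0.021 m and (angle between loose_cap's own z axis and vertical below 0.15 rad or angle between loose_cap's own z axis and vertical above 2.99 rad) and linear speed of each of tube_a, tube_b, vial_black, vial_white, loose_cap below 0.02 m/s); the robot touches nothing.
It fails at once if the tube or the vial already in the holders is shifted by over 20 mm or tipped (distance of any of racked_tube, racked_vial from where it was at the start of the episode above 0.02 m or angle between any of racked_tube, racked_vial's own z axis and vertical above 0.4 rad).
It fails at once if a tube or a vial of the five is tipped over (past 0.8 rad) (angle between any of tube_a, tube_b, vial_black, vial_white's own z axis and vertical above 0.8 rad).
It also fails if it takes over 128 s, if anything falls off the work surface, if the arm or the gripper's body presses on something with over 40 N, if the wrist force passes 120 N, or if a joint passes its speed limit or range.

### The arm

A 7-joint arm with a two-finger parallel gripper is mounted at the origin on the work surface; the furniture and walls round the work are solid. World frame = base frame: x ahead of the robot, y to its left, z up, the work surface at z = 0. Lengths are in m, angles in rad, forces in N, time in s.
With the tool pointing down it reaches from about 0.425 to 0.925 m from the base axis. Payload 6.8 kg.
Tool frame: the origin (TCP) lies on the centre line of the jaws, within the pads' length; the fingertips stand 11 mm ahead of it and the grasp point (between the pads) lies 8 mm behind it; z points along the fingers, y is the line along which they close (so a half turn about z gives the same grasp; the last joint's range is limited). The gripper opens to 88 mm and grips with 3 to 60 N. Pads are 20 mm wide; open, the fingers measure 115 mm over their backs; the gripper's body (75 mm by 178 mm) begins 61 mm behind the grasp point.
Start: joints at [-1.244, 0.477, 0.022, 1.555, -0.011, 1.109, -0.083], TCP at [0.284, 0.612, 0.212] pointing down, gripper open.
Joint ranges: [-2.96, 2.96], [-0.34, 2.1], [-1.41, 1.46], [0.24, 2.44], [-1.37, 4.51], [0.17, 1.92], [-2.96, 2.96]. Speed limits (rad/s): [2.39, 2.39, 3.14, 3.14, 3.14, 3.14, 3.14].

### API

Orientations are given as a unit quaternion [w, x, y, z].
In Python, from cell import movep, servo_line, movej, open_gripper, grab, wait, inverse_kinematics, sense, snapshot, camera_params, IKError, sign_off gives the robot as it stands. Calls block until the motion is done:
- movep(position, orientation): joint-space move of the TCP to a pose.
- servo_line(position, orientation=None, v=0.15, force_limit=None): straight line of the TCP; orientation=None keeps the orientation; v is the mean speed in m/s. With force_limit (N) it stops when the force on the tool has changed by that much, and returns True; else False.
- movej(angles): joint-space move.
- open_gripper() and grab(grip_force=None): open the fingers fully, or close them until they stop; grip_force is the grip in N (None keeps the last).
- wait(seconds).
- inverse_kinematics(position, orientation): joint angles nearest the present ones, or None.
- sense(): the state.
- snapshot(name): name is "scene" or "top" or "wrist"; returns the picture (480x640x3 uint8, red, green, blue); there is no depth.
- camera_params(name): a dict with "vertical_fov" (degrees; the focal length in pixels is half the picture's height over the tangent of half this angle, whatever the lens; pixels are square), "cx", "cy" (the principal point, pixels), "k1" (the pictures are not rectified: a ray, as slopes to the right and down, at radius r is drawn at 1 + k1 r^2 times it, then the intrinsics apply), "rvec" (rotation vector, rad) and "tvec" (3), from world to camera coordinates, as OpenCV has them. Camera axes: x right, y down, z forward; pixel columns grow to the right and rows downward; lengths in m; the calibration is good to about 2 mm. A picture is of the moment at which its call begins: read the wrist's pose just before it. camera_params takes no time and is no camera call; for the wrist camera it gives the pose at the moment of the call.
A pose or a line that the arm cannot do raises IKError and nothing moves.
- sign_off(): hands the job in; it is judged then, once.
The state is a dict: "time_s": time; "qpos": joint angles; "joint_velocities": joint speeds; "joint_torque": joint torques, N m; "tcp_pos": TCP position; "tool_rot": TCP orientation; "wrist_force": force on the tool from outside, world axes, zero at the start; "wrist_torque": the same for the moment, N m; "finger_gap": finger opening in m; "grasp_force": force on a finger pad.
Only numpy, scipy, OpenCV 4.12 (cv2) and the standard library are available. Lean on these libraries where they do the work, as an engineer would, in place of code of your own. Each camera call takes 0.05 s, during which the arm holds its last target. There are 200 camera calls.

## Working session

There is one attempt and no reset: what is moved stays moved. The work goes in short steps, each a Python script; the robot and the scene stay as the last script left them, time stands still between calls to the robot, and variables do not carry over. Pictures are saved under pics/ and viewed, at most 14 in all, crops included, and the job is handed in when it is done.

```bash
mkdir -p pics; ls; python3 - <<'E'
from cell import *
import cv2
for n in("top","scene"):
    p=camera_params(n);print(n,p)
    cv2.imwrite(f"pics/{n}0.png",snapshot(n)[:,:,::-1])
print(camera_params("wrist"));print(sense()["tool_rot"])
E
```

```text
pics
top {'vertical_fov': 52.48926675375256, 'cx': 328.38001674845543, 'cy': 242.90300217694465, 'k1': -0.0006738153585774628, 'rvec': array([ 2.13120865, -2.06862002,  0.2489025 ]), 'tvec': array([-0.2248848 ,  0.47576887,  1.44881649])}
scene {'vertical_fov': 44.04806068720815, 'cx': 323.2195255352353, 'cy': 235.62669056753643, 'k1': -0.06422536749563815, 'rvec': array([ 2.55919968, -0.76665157,  0.20730406]), 'tvec': array([-0.49723487,  0.112155  ,  1.60359896])}
{'vertical_fov': 71.38850902352712, 'cx': 323.793631612199, 'cy': 235.37451312870613, 'k1': -0.010535330003531988, 'rvec': array([-2.45359627, -1.56468828, -0.20819035]), 'tvec': array([-0.67484438, -0.0308509 ,  0.38933878])}
[-1.07976440e-04  2.15663790e-01  9.76467348e-01 -7.98044245e-04]
```

View pics/top0.png

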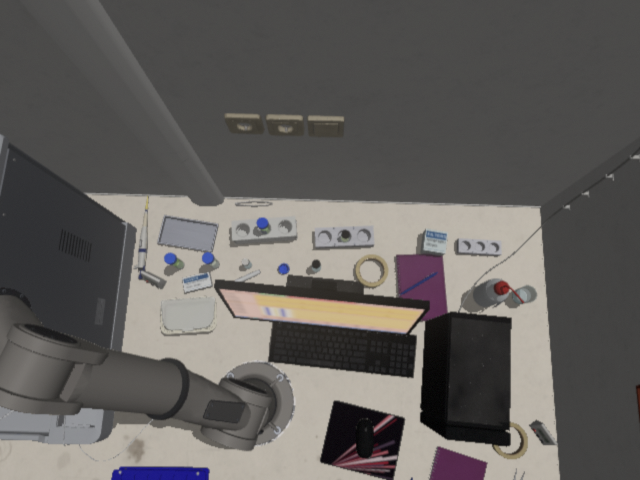

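View pics/scene0.png

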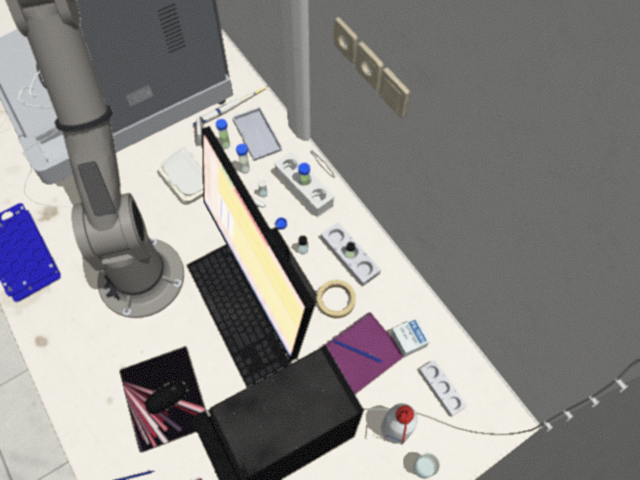

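Top view candidates:
- **Blue caps:** tubes at (171,259) and (208,258), loose cap at (284,269), racked tube at (263,224), which stays.
- **Vials:** white at (247,265), black at (316,266), racked black at (345,236), which stays.
- **Blocks:** (345,236) is the full-size vial block. The one at (480,246) is a small decoy.
- **Trays:** (188,234) is the steel tray. The white box at (189,315) is a decoy.

Next I'll get coarse positions and the wrist camera offset.

```bash
cat > h.py <<'E'
import numpy as np,cv2
from cell import *
from scipy.spatial.transform import Rotation as R
def KD(p):
    f=240/np.tan(np.radians(p["vertical_fov"]/2))
    return np.array([[f,0,p["cx"]],[0,f,p["cy"]],[0,0,1]]),np.array([p["k1"],0,0,0,0.])
def cast(p,uv,z):
    K,D=KD(p);uv=np.asarray(uv,float).reshape(-1,1,2)
    n=cv2.undistortPointsIter(uv,K,D,None,None,(3,50,1e-10)).reshape(-1,2)
    M=cv2.Rodrigues(np.array(p["rvec"]))[0];c=-M.T@p["tvec"]
    d=np.c_[n,np.ones(len(n))]@M
    return c+d*((z-c[2])/d[:,2])[:,None]
def campos(p):
    M=cv2.Rodrigues(np.array(p["rvec"]))[0];return -M.T@p["tvec"],M
def proj(p,X):
    K,D=KD(p);return cv2.projectPoints(np.asarray(X,float).reshape(-1,3),p["rvec"],p["tvec"],K,D)[0].reshape(-1,2)
def q(yaw): # tool down, closing line (tool y) at angle yaw+90deg mod 180
    r=(R.from_euler('z',yaw)*R.from_euler('x',np.pi)).as_quat();return np.r_[r[3],r[:3]]
E
python3 - <<'E'
from h import *
p=camera_params("top");print("top cam",campos(p)[0])
L={"tube1":(171,259,.112),"tube2":(208,258,.112),"vw":(247,264,.06),"cap":(284,269,.016),"vb":(316,266,.068),"racked tube":(263,224,.118),"racked vial":(345,236,.072),
"rack_l":(231,233,.054),"rack_r":(298,230,.054),"blk_l":(314,238,.03),"blk_r":(375,236,.03),"small_l":(458,246,.03),"small_r":(501,247,.03),"tray_tl":(166,217,.018),"tray_tr":(218,223,.018),"tray_br":(211,252,.018),"tray_bl":(158,245,.018),"mon_tl":(218,282,.39),"mon_tr":(428,300,.39),"mon_bl":(226,313,.39),"foot":(287,278,0)}
for k,v in L.items(): print(k,cast(p,v[:2],v[2])[0].round(3))
s=sense();w=camera_params("wrist");c,M=campos(w)
r=R.from_quat(np.r_[s["tool_rot"][1:],s["tool_rot"][0]])
print("cam in tool",r.inv().apply(c-s["tcp_pos"]),"\ncam axes in tool (rows x,y,z)\n",(M@r.as_matrix()).round(3))
print("tool y world",r.as_matrix()[:,1])
for k in ("tube1","vw","vb","racked tube","racked vial"):
    v=L[k];X=cast(p,v[:2],v[2])[0].copy()
    for yaw in (0,np.pi/2,-np.pi/2,np.pi):
        for z in(.06,.2,.35):
            X[2]=z;a=inverse_kinematics(X,q(yaw));print(k,round(yaw,2),z,None if a is None else np.round(a,2))
E
```

```text
top cam [ 0.13608487 -0.20991952  1.52099083]
tube1 [0.406 0.251 0.112]
tube2 [0.413 0.143 0.112]
vw [0.408 0.035 0.06 ]
cap [ 0.403 -0.074  0.016]
vb [ 0.406 -0.175  0.068]
racked tube [ 0.52  -0.014  0.118]
racked vial [ 0.502 -0.261  0.072]
rack_l [0.505 0.093 0.054]
rack_r [ 0.521 -0.115  0.054]
blk_l [ 0.503 -0.165  0.03 ]
blk_r [ 0.515 -0.357  0.03 ]
small_l [ 0.491 -0.619  0.03 ]
small_r [ 0.492 -0.754  0.03 ]
tray_tl [0.561 0.312 0.018]
tray_tr [0.546 0.144 0.018]
tray_br [0.45  0.158 0.018]
tray_bl [0.468 0.328 0.018]
mon_tl [0.302 0.045 0.39 ]
mon_tr [ 0.274 -0.446  0.39 ]
mon_bl [0.23  0.021 0.39 ]
foot [ 0.378 -0.083  0.   ]
cam in tool [ 0.07193842  0.0004302  -0.17172919] 
cam axes in tool (rows x,y,z)
 [[-0.001  1.    -0.001]
 [-0.965 -0.001 -0.262]
 [-0.262  0.001  0.965]]
tool y world [ 0.42117713  0.90697699 -0.0016051 ]
tube1 0 0.06 [-1.16  0.44  0.59  2.18 -0.41  0.64 -1.85]
tube1 0 0.2 [-1.25  0.18  0.65  2.06 -0.13  0.94 -2.1 ]
tube1 0 0.35 [-1.25  0.01  0.58  1.85 -0.01  1.29 -2.24]
tube1 1.57 0.06 [-0.95  0.39  0.32  2.16 -0.21  0.62 -0.48]
tube1 1.57 0.2 [-1.
[... 2672 characters left out ...]
[-0.33  0.44  0.93  1.88 -0.41  1.03 -0.8 ]
racked vial 0 0.35 [-0.32  0.24  0.85  1.68 -0.19  1.31 -1.  ]
racked vial 1.57 0.06 [-0.39  0.82  1.11  1.99 -0.93  0.96  1.21]
racked vial 1.57 0.2 [-0.34  0.44  0.94  1.88 -0.41  1.03  0.77]
racked vial 1.57 0.35 [-0.56  0.38  1.26  1.69 -0.37  1.35  0.77]
racked vial -1.57 0.06 [-0.44  0.96  1.26  1.99 -1.07  1.09 -1.81]
racked vial -1.57 0.2 [-0.5   0.64  1.28  1.89 -0.68  1.15 -2.11]
racked vial -1.57 0.35 [-0.57  0.41  1.3   1.69 -0.4   1.36 -2.35]
racked vial 3.14 0.06 [-0.03  0.54  0.52  1.97 -0.4   0.73  2.3 ]
racked vial 3.14 0.2 [-0.33  0.43  0.92  1.88 -0.4   1.03  2.33]
racked vial 3.14 0.35 [-0.54  0.36  1.21  1.69 -0.34  1.34  2.3 ]
```

Coarse positions match the given sizes: the block is about 0.19 m long, the decoy 0.135 m, and the rack 0.2 m. The monitor sits close to the cap and the black vial. I'll fit an arm model from IK samples so I can check arm clearance.

```bash
cat > fk.py <<'E'
import numpy as np,itertools
from scipy.spatial.transform import Rotation as R
def chain(Q,p,sg):
    d1,a2,L1,a4,L2,a6,T,o1,o3,o5,o7=p;Q=np.atleast_2d(Q)
    rz=lambda a:R.from_euler('z',a);ry=lambda a:R.from_euler('y',a);pts=[np.tile([0,0,d1],(len(Q),1))]
    r=rz(sg[0]*Q[:,0]+o1)*ry(Q[:,1])*rz(sg[1]*Q[:,2]+o3)
    pts.append(pts[-1]+r.apply([a2,0,L1])); r=r*ry(Q[:,3])*rz(sg[2]*Q[:,4]+o5)
    pts.append(pts[-1]+r.apply([a4,0,L2])); r=r*ry(Q[:,5])*rz(sg[3]*Q[:,6]+o7)
    pts.append(pts[-1]+r.apply([0,0,T])+ (r*rz(-sg[3]*Q[:,6]-o7)).apply([a6,0,0]))
    return pts,r
E
python3 - <<'E'
from h import *; from fk import *; from scipy.optimize import least_squares
rng=np.random.default_rng(0);Q=[];X=[];A=[]
while len(Q)<80:
    x=np.r_[rng.uniform([.38,-.35,.05],[.6,.4,.4])];yw=rng.uniform(-3,3)
    rr=R.from_euler('z',yw)*R.from_euler('xy',[np.pi+rng.uniform(-.3,.3),rng.uniform(-.3,.3)]);k=rr.as_quat()
    a=inverse_kinematics(x,np.r_[k[3],k[:3]])
    if a is not None: Q.append(a);X.append(x);A.append(rr.as_quat())
Q=np.array(Q);X=np.array(X);A=R.from_quat(A);best=None
for sg in itertools.product([-1,1],repeat=4):
  for o7 in(0,1.57,3.14,-1.57):
    def f(p):
        P,r=chain(Q,p,sg);return np.r_[(P[-1]-X).ravel(),.3*(A.as_matrix()-r.as_matrix())[:,:,:].ravel()]
    s=least_squares(f,[.36,0,.42,0,.4,0,.3,0,0,0,o7],max_nfev=60)
    if best is None or s.cost<best[0]: best=(s.cost,sg,s.x,abs(f(s.x)).max())
print(best);np.savez("fk.npz",p=best[2],sg=best[1])
E
```

```text
(np.float64(0.011981638725971888), (-1, -1, -1, -1), array([ 0.30172533,  0.01135131,  0.55002417,  0.00191379,  0.47800661,
        0.00533793,  0.35901154, -0.06338367, -0.0326871 , -0.00274222,
        1.48083146]), np.float64(0.02702126034152419))
```

```bash
cat >> h.py <<'E'
from fk import chain
from scipy.optimize import least_squares
_f=np.load("fk.npz")
LO=np.array([-2.96,-.34,-1.41,.24,-1.37,.17,-2.96]);HI=np.array([2.96,2.1,1.46,2.44,4.51,1.92,2.96])
def myik(x,yaw,q3):
    "seed joints with wanted q3 (approximate model)"
    Rt=(R.from_euler('z',yaw)*R.from_euler('x',np.pi)).as_matrix()
    az=np.arctan2(x[1],x[0])
    def f(q):
        P,r=chain(q,_f["p"],_f["sg"]);return np.r_[P[-1][0]-x,.3*(r.as_matrix()[0]-Rt).ravel(),.05*(q[2]-q3)]
    return min((least_squares(f,np.clip([-az,.1,q3,1.9,0,1.1,q7],LO+.01,HI-.01),bounds=(LO,HI)) for q7 in(-1.7,0,1.7)),key=lambda s:s.cost).x
E
python3 - <<'E'
from h import *
s=sense();servo_line(s["tcp_pos"]+[0,0,.2])
j=myik(np.array([.47,.15,.38]),0,.2);print(j.round(2));movej(j)
for i,(x,y) in enumerate([(.47,.17),(.47,-.2)]):
    movep([x,y,.38],q(0));print(sense()["qpos"].round(2),sense()["tcp_pos"].round(3))
    p=camera_params("wrist");im=snapshot("wrist");np.savez(f"w{i}.npz",im=im,**p);cv2.imwrite(f"pics/w{i}.png",im[:,:,::-1])
print(sense()["time_s"])
E
```

```text
[-0.6   0.04  0.2   1.76 -0.01  1.34 -1.96]
[-0.64  0.06  0.17  1.73 -0.01  1.35 -2.03] [0.47  0.173 0.38 ]
[-0.26  0.07  0.58  1.73 -0.04  1.35 -1.24] [ 0.471 -0.199  0.38 ]
5.1833
```

View pics/w0.png

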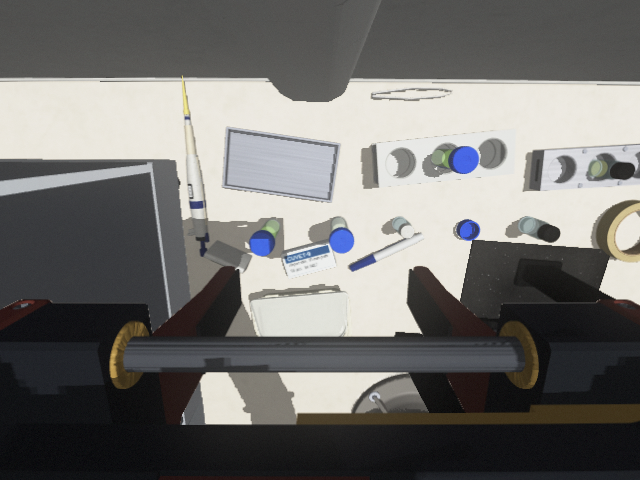

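View pics/w1.png

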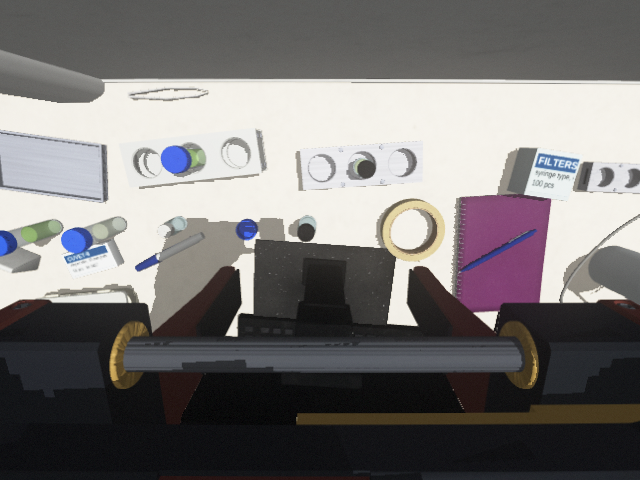

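The wrist views show:
- **w0:** tubes at (262,243) and (341,240), white vial at (400,226), cap at (467,230), tray around (281,163), rack wells at (401,162) and (491,153).
- **w1:** black vial at (306,231), cap at (247,230), block pockets at (321,167) and (401,161), decoy block at (610,178).

Now blob measurement and one close crop of the holders.

```bash
cat > m.py <<'E'
from h import *
V=[np.load(f"w{i}.npz") for i in(0,1)]
def blob(im,uv,lo,hi,rad=22):
    hsv=cv2.cvtColor(im,cv2.COLOR_RGB2HSV);m=cv2.inRange(hsv,np.array(lo),np.array(hi))
    k=np.zeros_like(m);cv2.circle(k,tuple(map(int,uv)),rad,255,-1);m&=k
    n,l,st,c=cv2.connectedComponentsWithStats(m);i=1+st[1:,4].argmax();return c[i],st[i]
BL=((105,120,50),(130,255,255));BK=((0,0,0),(180,255,60))
for n,i,uv,c,z in [("t1",0,(262,243),BL,.107),("t1",1,(5,243),BL,.107),("t2",0,(341,240),BL,.107),("t2",1,(75,240),BL,.107),
  ("cap",0,(467,230),BL,.010),("cap",1,(247,230),BL,.010),("vb",0,(547,233),BK,.063),("vb",1,(306,231),BK,.063),
  ("rt",0,(463,159),BL,.113),("rt",1,(176,159),BL,.113),("rv",0,(622,170),BK,.067),("rv",1,(366,169),BK,.067)]:
    ce,st=blob(V[i]["im"],uv,*c);print(n,i,ce.round(1),st,cast(V[i],ce,z)[0].round(4))
im=V[0]["im"];jm=V[1]["im"]
f=lambda a,b,k:cv2.resize(a,b,interpolation=cv2.INTER_CUBIC)
c1=f(im[120:198,360:520],(800,390),0)[:,:,::-1];c2=f(jm[135:195,295:425],(433,200),0)[:,:,::-1];c3=f(im[200:260,370:480],(367,200),0)[:,:,::-1]
cv2.imwrite("pics/crop1.png",np.vstack([c1,np.hstack([c2,c3])]))
E
python3 m.py
```

```text
t1 0 [261.2 243.3] [250 231  24  25 462] [0.4083 0.2605 0.107 ]
t1 1 [  6.7 242.7] [  0 231  17  25 331] [0.4097 0.2474 0.107 ]
t2 0 [341.4 240.2] [330 228  24  25 474] [0.4134 0.1492 0.107 ]
t2 1 [ 77.2 241.1] [ 61 228  35  31 681] [0.4122 0.1465 0.107 ]
cap 0 [468.4 230.2] [460 220  20  21 274] [ 0.404  -0.0687  0.01  ]
cap 1 [246.5 229.4] [237 219  20  21 301] [ 0.4048 -0.0681  0.01  ]
vb 0 [548.3 232.7] [538 224  22  18 292] [ 0.4142 -0.1673  0.063 ]
vb 1 [305.3 236.8] [299 232  14   9  49] [ 0.4068 -0.1696  0.063 ]
rt 0 [464.7 159.7] [451 147  28  27 570] [ 0.5235 -0.007   0.113 ]
rt 1 [175.2 159.1] [161 146  30  27 627] [ 0.524  -0.0065  0.113 ]
rv 0 [621.8 170.5] [610 163  25  16 339] [ 0.5083 -0.2547  0.067 ]Traceback (most recent call last):
  File "m.py", line 11, in <module>
    ce,st=blob(V[i]["im"],uv,*c);print(n,i,ce.round(1),st,cast(V[i],ce,z)[0].round(4))
          ~~~~^^^^^^^^^^^^^^^^^^
  File "m.py", line 6, in blob
    n,l,st,c=cv2.connectedComponentsWithStats(m);i=1+st[1:,4].argmax();return c[i],st[i]
                                                     ~~~~~~~~~~~~~~~^^
ValueError: attempt to get argmax of an empty sequence
```

```bash
cat > m.py <<'E'
from h import *
BL=((105,120,50),(130,255,255));BK=((0,0,0),(180,255,85))
def blob(im,uv,lo,hi,rad=22):
    hsv=cv2.cvtColor(im,cv2.COLOR_RGB2HSV);m=cv2.inRange(hsv,np.array(lo),np.array(hi))
    k=np.zeros_like(m);cv2.circle(k,tuple(int(round(a)) for a in uv),rad,255,-1);m&=k
    n,l,st,c=cv2.connectedComponentsWithStats(m);i=1+st[1:,4].argmax();return c[i],st[i]
G={"t1":(.408,.256,.107),"t2":(.413,.147,.107),"cap":(.404,-.069,.01),"vb":(.41,-.17,.062),"rt":(.523,-.007,.113),"rv":(.508,-.256,.067)}
E
python3 - <<'E'
from m import *
servo_line([.45,-.2,.38],v=.2)
for i,y in enumerate([-.2,.0,.18]):
    if i: movep([.45,y,.38],q(0))
    wait(.5);p=camera_params("wrist");im=snapshot("wrist");np.savez(f"v{i}.npz",im=im,**p);print(p["tvec"].round(4),camera_params("wrist")["tvec"].round(4))
p=camera_params("top");im=snapshot("top");np.savez("v3.npz",im=im,**p)
V=[np.load(f"v{i}.npz") for i in range(4)]
for n,X in G.items():
    for i in range(4):
        try:
            uv=proj(V[i],X)[0]
            if not(15<uv[0]<625): continue
            ce,st=blob(V[i]["im"],uv,*(BK if n[-1] in"bv" else BL),rad=20 if i<3 else 9);print(n,i,ce.round(1),st,cast(V[i],ce,X[2])[0].round(4))
        except Exception as e:print(n,i,uv,e)
f=lambda i,x,y,w,h,s:cv2.resize(V[i]["im"][y:y+h,x:x+w],None,fx=s,fy=s,interpolation=cv2.INTER_CUBIC)[:,:,::-1]
def cen(i,X,w,h,s):
    u=proj(V[i],X)[0].astype(int);print("crop",i,u[0]-w//2,u[1]-h//2,s);return f(i,u[0]-w//2,u[1]-h//2,w,h,s)
a=cen(1,(.514,-.007,.054),160,80,5);b=cen(0,(.508,-.257,.03),160,70,5)[:, :];c=np.hstack([cen(1,(.408,.035,.03),80,50,5),cen(0,(.408,-.17,.03),80,50,5)])
cv2.imwrite("pics/crop1.png",cv2.resize(np.vstack([a,b[:,:800],c[:,:800]]),None,fx=.6,fy=.6,interpolation=cv2.INTER_AREA))
E
```

```text
[-0.1986  0.3585  0.6697] [-0.1986  0.3585  0.6697]
[0.0014 0.3584 0.6695] [0.0014 0.3584 0.6695]
[0.1814 0.3583 0.6693] [0.1814 0.3583 0.6693]
t1 1 [136.3 229.5] [122 217  30  26 588] [0.4092 0.2592 0.107 ]
t1 2 [265.6 229.7] [254 217  25  26 483] [0.4089 0.2607 0.107 ]
t1 3 [172.5 256.7] [170 253   5   9  22] [0.4141 0.2492 0.107 ]
t2 0 [ 72.4 226. ] [ 57 214  32  25 629] [0.4142 0.1476 0.107 ]
t2 1 [215.7 226.2] [203 214  27  26 527] [0.4138 0.149  0.107 ]
t2 2 [346.5 226.5] [335 214  24  25 480] [0.4132 0.1496 0.107 ]
t2 3 [207.4 257.5] [202 252  11  12  94] [0.4149 0.1459 0.107 ]
cap 0 [244.9 217.3] [234 208  22  21 338] [ 0.4053 -0.0681  0.01  ]
cap 1 [365.2 217.6] [356 208  20  20 307] [ 0.4047 -0.0678  0.01  ]
cap 2 [474.  217.9] [465 208  21  20 275] [ 0.4041 -0.0685  0.01  ]
cap 3 [283.2 268.8] [279 265  10   9  69] [ 0.4053 -0.0709  0.01  ]
vb 0 [303.9 235.3] [287 230  35  13 288] [ 0.3885 -0.1687  0.062 ]
vb 1 [436.9 218.9] [428 210  19  18 266] [ 0.4138 -0.169   0.062 ]
vb 2 [554.9 218.8] [544 210  23  19 329] [ 0.4139 -0.1672  0.062 ]
vb 3 [315.5 264. ] [312 260   8   9  50] [ 0.4135 -0.1734  0.062 ]
rt 0 [172.1 142.9] [158 130  30  28 647] [ 0.524  -0.0066  0.113 ]
rt 1 [328.9 142.6] [316 129  27  28 577] [ 0.524  -0.0059  0.113 ]
rt 2 [471.4 142.9] [458 130  28  27 595] [ 0.5237 -0.0066  0.113 ]
rt 3 [262.  222.7] [257 218  11  11  90] [ 0.525  -0.0097  0.113 ]
rv 0 [365.4 154. ] [357 146  18  18 246] [ 0.5087 -0.2578  0.067 ]
rv 1 [504.8 154.2] [495 146  21  17 304] [ 0.5085 -0.2555  0.067 ]
rv 3 [345.3 234. ] [342 230   8   9  54] [ 0.5096 -0.2619  0.067 ]
crop 1 249 109 5
crop 0 281 118 5
crop 1 262 193 5
crop 0 265 193 5
```

View pics/crop1.png

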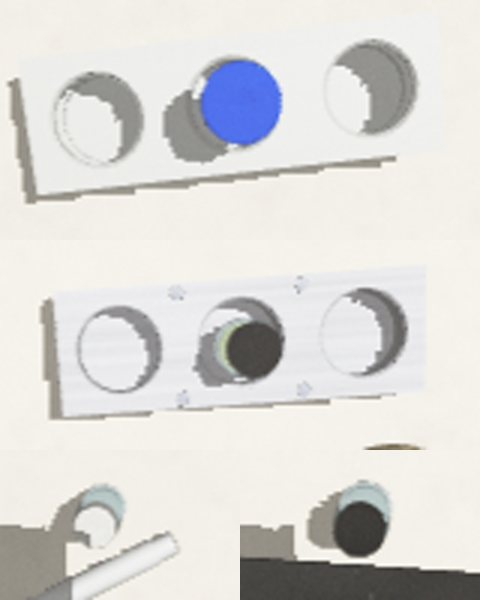

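Crop check: the rack has the blue-capped tube in its middle well and free ends at about (281.7,148.3) and (372.7,138.3). The block has free pockets at about (321,154.3) and (402.3,148.7). The white vial cap is at (294,218.7) and the black one at (305,219). Next I'll cast these and check the spacings.

```bash
python3 - <<'E'
from m import *
V=[np.load(f"v{i}.npz") for i in range(3)];W=np.load("w0.npz")
r=cast(V[1],[(281.7,148.3),(372.7,138.3)],.054);b=cast(V[0],[(321,154.3),(402.3,148.7)],.03)
print("rack",r.round(4),np.linalg.norm(r[0]-r[1]),"mid",r.mean(0).round(4),"\nblock",b.round(4),np.linalg.norm(b[0]-b[1]),b.mean(0).round(4))
print("vw",cast(V[1],(294,218.7),.058).round(4),"vb",cast(V[0],(305,219),.065).round(4))
t=cast(W,[(225,128),(339,145),(332,201),(223,187)],.018);print("tray",t.round(3),t.mean(0))
p,sg=np.load("fk.npz").values()
for nm,x,z in(("t1",(.409,.26),.09),("vw",(.408,.04),.045),("vb",(.412,-.169),.047),("cap",(.405,-.068),.014)):
  for q3 in(-.3,.2,.6,1.):
    j=myik(np.r_[x,z],0,q3);P=chain(j,p,sg)[0];e,w=P[1][0],P[2][0]
    L=w+(e-w)*np.linspace(0,1,60)[:,None]
    # distance from forearm axis to the monitor slab x .2..0.30, y<.05, z<.39
    c=np.c_[np.clip(L[:,0],.2,.303),np.minimum(L[:,1],.05),np.minimum(L[:,2],.39)]
    print(nm,q3,j.round(2),"wrist",w.round(2),"elbow",e.round(2),"clear",np.linalg.norm(L-c,axis=1).min().round(3))
E
```

```text
rack [[ 0.5165  0.0614  0.054 ]
 [ 0.5302 -0.0694  0.054 ]] 0.13152745975116492 mid [ 0.5233 -0.004   0.054 ] 
block [[ 0.5073 -0.1948  0.03  ]
 [ 0.5156 -0.3178  0.03  ]] 0.12331364510605794 [ 0.5114 -0.2563  0.03  ]
vw [[0.4134 0.0458 0.058 ]] vb [[ 0.4145 -0.171   0.065 ]]
tray [[0.565 0.325 0.018]
 [0.541 0.151 0.018]
 [0.453 0.161 0.018]
 [0.475 0.335 0.018]] [0.50852865 0.24283261 0.018     ]
t1 -0.3 [-0.41  0.34 -0.3   2.13  0.13  0.7  -2.36] wrist [0.41 0.26 0.45] elbow [0.18 0.07 0.82] clear 0.228
t1 0.2 [-0.83  0.33  0.2   2.13 -0.12  0.69 -2.11] wrist [0.41 0.26 0.45] elbow [0.14 0.13 0.82] clear 0.234
t1 0.6 [-1.15  0.39  0.6   2.13 -0.35  0.73 -1.89] wrist [0.41 0.26 0.45] elbow [0.11 0.19 0.81] clear 0.239
t1 1.0 [-1.44  0.53  1.    2.13 -0.63  0.83 -1.62] wrist [0.41 0.26 0.45] elbow [0.06 0.28 0.77] clear 0.242
vw -0.3 [ 0.07  0.33 -0.3   2.31  0.17  0.52 -1.93] wrist [0.41 0.04 0.4 ] elbow [ 0.19 -0.02  0.82] clear 0.103
vw 0.2 [-0.36  0.32  0.2   2.31 -0.15  0.52 -1.61] wrist [0.41 0.04 0.4 ] elbow [0.18 0.05 0.82] clear 0.103
vw 0.6 [-0.7   0.38  0.6   2.31 -0.42  
[... 385 characters left out ...]
.04  0.81] clear 0.108
vb 0.6 [-0.2   0.42  0.6   2.24 -0.44  0.61 -0.84] wrist [ 0.42 -0.17  0.41] elbow [0.23 0.02 0.8 ] clear 0.109
vb 1.0 [-0.49  0.57  1.    2.24 -0.77  0.74 -0.52] wrist [ 0.41 -0.17  0.41] elbow [0.28 0.12 0.76] clear 0.11
cap -0.3 [ 0.33  0.4  -0.3   2.32  0.24  0.45 -1.73] wrist [ 0.41 -0.07  0.37] elbow [ 0.21 -0.08  0.81] clear 0.09
cap 0.2 [-0.09  0.39  0.2   2.32 -0.21  0.44 -1.29] wrist [ 0.41 -0.07  0.37] elbow [0.22 0.   0.81] clear 0.091
cap 0.6 [-0.42  0.46  0.6   2.33 -0.57  0.51 -0.93] wrist [ 0.41 -0.07  0.37] elbow [0.24 0.08 0.79] clear 0.092
cap 1.0 [-0.72  0.62  1.    2.33 -0.92  0.68 -0.59] wrist [ 0.41 -0.07  0.37] elbow [0.26 0.19 0.74] clear 0.091
```

Spacings come out at 131.5 and 123.3 mm (132 and 124 expected), and forearm-to-monitor clearance is at least 9 cm. First tube next.

```bash
cat > act.py <<'E'
from h import *
Z=.30
def st(t):
    s=sense();print(t,"tcp",s["tcp_pos"].round(4),"gap",round(s["finger_gap"],4),"gf",round(s["grasp_force"],1),"F",np.round(s["wrist_force"],1),"t",round(s["time_s"],1),flush=True)
def pick(x,y,z,yaw,up=Z,F=20,hi=Z):
    movep([x,y,hi],q(yaw));hit=servo_line([x,y,z],v=.15,force_limit=15);wait(.2);st(f"down hit={hit}")
    grab(F);wait(.3);st("grab");servo_line([x,y,up],v=.2);st("up")
def place(x,y,z,yaw,hi=Z,near=None):
    movep([x,y,hi],q(yaw));wait(.2);servo_line([x,y,z+.06],v=.2);wait(.1)
    hit=servo_line([x,y,z],v=.06,force_limit=8);st(f"placed hit={hit}")
def release(x,y,hi=Z):
    open_gripper();wait(.2);p=sense()["tcp_pos"];servo_line([x,y,hi],v=.2);st("released")
E
python3 - <<'E'
from act import *
H=np.pi/2
pick(.4088,.2607,.090,H);place(.5165,.0614,.098,H)
p=camera_params("wrist");cv2.imwrite("pics/p1.png",snapshot("wrist")[:,:,::-1])
E
```

```text
down hit=False tcp [0.4091 0.2609 0.0905] gap 0.0877 gf 0.0 F [ 0.1  0.4 -0.1] t 11.7
grab tcp [0.4088 0.2607 0.09  ] gap 0.0283 gf 20.0 F [ 0.1  0.1 -0.7] t 12.9
up tcp [0.4082 0.2602 0.2989] gap 0.0282 gf 20.0 F [-0.1  0.1 -1.1] t 14.2
placed hit=False tcp [0.5168 0.0614 0.0983] gap 0.0279 gf 20.0 F [ 0.1 -0.8 -1. ] t 17.4
```

View pics/p1.png

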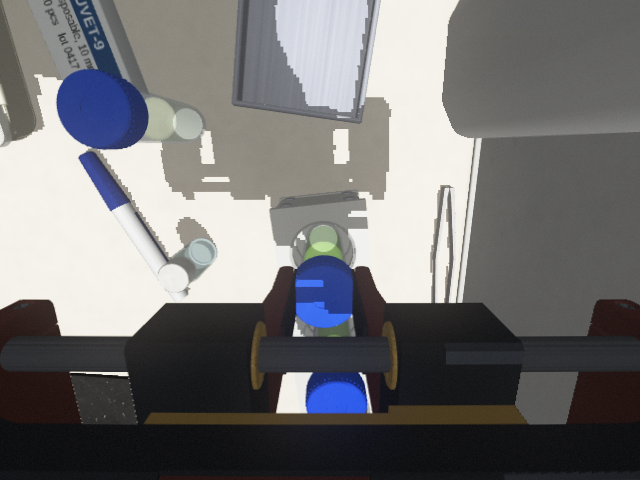

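The held tube's cap is at (324,290) and its base is inside the well at (323,240), so it's in. I'll release it and do the second tube.

```bash
python3 - <<'E'
from act import *
H=np.pi/2
release(.5165,.0614)
pick(.4134,.1494,.090,H);place(.5302,-.0694,.098,H)
cv2.imwrite("pics/p2.png",snapshot("wrist")[:,:,::-1])
E
```

```text
released tcp [0.5158 0.0613 0.2988] gap 0.0878 gf 0.0 F [ 0.  -0.2  0.2] t 19.8
down hit=False tcp [0.4137 0.1496 0.0905] gap 0.0878 gf 0.0 F [ 0.5 -0.6 -0.6] t 22.1
grab tcp [0.4134 0.1494 0.09  ] gap 0.0281 gf 20.0 F [-0.1 -0.7  0. ] t 23.4
up tcp [0.4128 0.149  0.2989] gap 0.0278 gf 20.0 F [-0.  -0.3 -1.2] t 24.6
placed hit=False tcp [ 0.5305 -0.0694  0.0983] gap 0.028 gf 20.0 F [-0.4 -0.3 -0.8] t 27.9
```

View pics/p2.png

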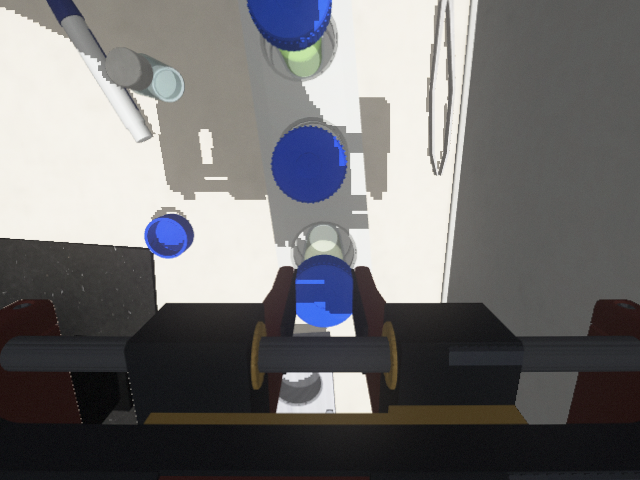

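The second tube is likewise over the right-hand well: cap at (324,290), base at (323,240). The first tube stands in the left well. Now the white vial.

```bash
python3 - <<'E'
from act import *
H=np.pi/2
release(.5302,-.0694)
pick(.4134,.0455,.043,0,hi=.2);print(sense()["qpos"].round(2));place(.5073,-.1948,.053,H)
cv2.imwrite("pics/p3.png",snapshot("wrist")[:,:,::-1])
E
```

```text
released tcp [ 0.5295 -0.0693  0.2989] gap 0.0874 gf 0.0 F [-1.  -0.5 -0.4] t 30.3
down hit=False tcp [0.4139 0.0457 0.0436] gap 0.0878 gf 0.0 F [ 0.5 -1.  -0.1] t 33.4
grab tcp [0.4134 0.0455 0.043 ] gap 0.0241 gf 20.0 F [-0.  -0.4  0.4] t 34.7
up tcp [0.4128 0.0453 0.2991] gap 0.0242 gf 20.0 F [ 0.4 -0.4 -0. ] t 36.1
[-0.76 -0.08  0.47  2.04  0.04  1.18 -1.87]
placed hit=False tcp [ 0.5076 -0.1949  0.0533] gap 0.0238 gf 20.0 F [-0.6 -0.7 -0.6] t 40.7
```

View pics/p3.png

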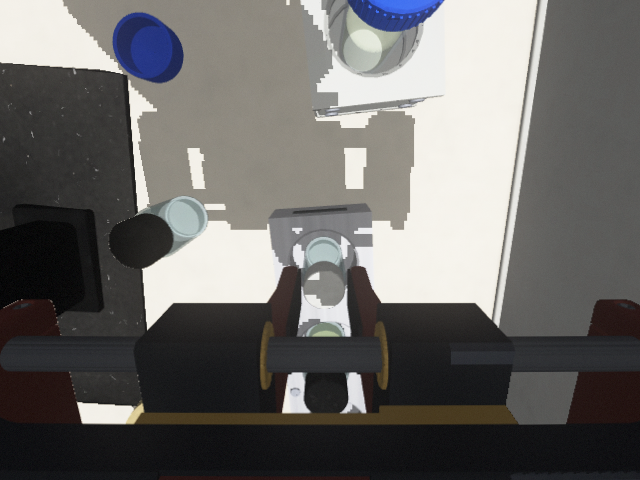

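The white vial's cap is at (325,282) with its base in the left pocket. Now the black vial.

```bash
python3 - <<'E'
from act import *
H=np.pi/2
release(.5073,-.1948)
pick(.4142,-.170,.048,0,hi=.2);print(sense()["qpos"].round(2));place(.5156,-.3178,.058,H)
cv2.imwrite("pics/p4.png",snapshot("wrist")[:,:,::-1])
E
```

```text
released tcp [ 0.5067 -0.1945  0.299 ] gap 0.088 gf 0.0 F [-0.2  0.3  0. ] t 43.4
down hit=False tcp [ 0.4147 -0.1699  0.0485] gap 0.0876 gf 0.0 F [-0.7  0.3 -0.1] t 46.1
grab tcp [ 0.4142 -0.17    0.048 ] gap 0.0295 gf 20.0 F [ 0.  -0.1 -0.4] t 47.3
up tcp [ 0.4139 -0.1701  0.2996] gap 0.0292 gf 20.0 F [-0.4  1.1 -0.2] t 49.5
[-1.03 -0.15  1.2   2.    0.16  1.2  -1.45]
placed hit=False tcp [ 0.516  -0.318   0.0584] gap 0.0291 gf 20.0 F [0.2 0.6 0. ] t 54.0
```

View pics/p4.png

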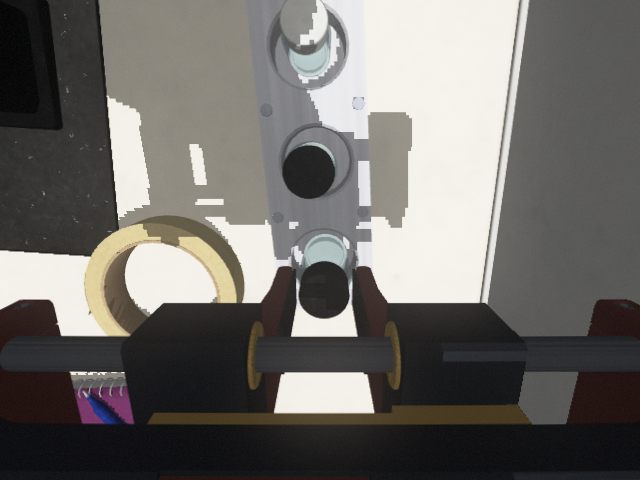

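The black vial's cap is at (325,290) with its base in the right pocket, and the white and racked vials stand properly. I'll release it and fetch the cap.

```bash
python3 - <<'E'
from act import *
release(.5156,-.3178)
j=myik(np.array([.41,-.068,.3]),0,.4);print(j.round(2));movej(j)
pick(.405,-.068,.013,0,hi=.2,F=12);print(sense()["qpos"].round(2))
movep([.495,.240,.3],q(np.pi));st("above tray");print(sense()["qpos"].round(2))
servo_line([.495,.240,.08],v=.2);hit=servo_line([.495,.240,.017],v=.06,force_limit=8);st(f"placed {hit}")
cv2.imwrite("pics/p5.png",snapshot("wrist")[:,:,::-1])
E
```

```text
released tcp [ 0.515  -0.3176  0.2987] gap 0.0878 gf 0.0 F [-0.8 -0.4 -0.3] t 56.7
[-0.35 -0.06  0.4   2.03  0.02  1.16 -1.53]
down hit=False tcp [ 0.4055 -0.068   0.0135] gap 0.0878 gf 0.0 F [ 0.3  0.5 -0.5] t 60.4
grab tcp [ 0.405 -0.068  0.013] gap 0.0002 gf 0.0 F [-0.   0.6  0.5] t 62.0
up tcp [ 0.4044 -0.068   0.2991] gap 0.0007 gf 0.0 F [-0.4 -0.6 -1.6] t 63.6
[-0.4  -0.09  0.39  2.04  0.04  1.18 -1.59]
above tray tcp [0.4951 0.2395 0.3   ] gap 0.0007 gf 0.0 F [-0.4 -0.9  0.1] t 65.8
[-0.71  0.19  0.18  1.76 -0.04  1.19  1.04]
placed False tcp [0.4953 0.2401 0.0173] gap 0.0005 gf 0.0 F [-0.7 -0.3  0. ] t 68.3
```

View pics/p5.png

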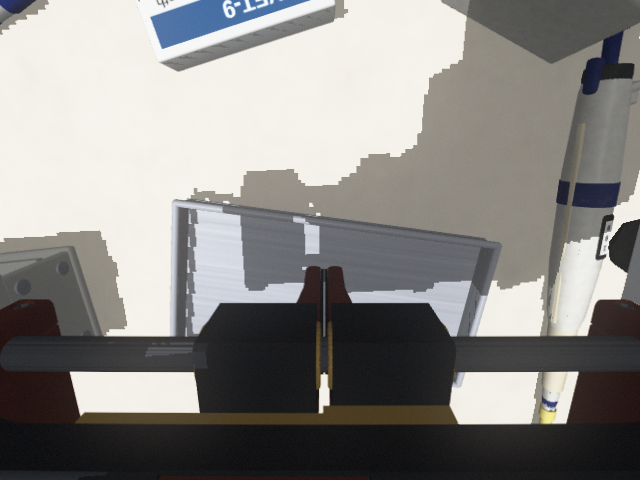

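The fingers closed empty (gap 0) and the tray is empty, so the cap grasp missed. I'll look again.

```bash
python3 - <<'E'
from act import *
servo_line([.495,.240,.3],v=.2);open_gripper()
movep([.45,-.03,.3],q(0));wait(.4)
p=camera_params("wrist");im=snapshot("wrist");np.savez("v4.npz",im=im,**p);cv2.imwrite("pics/w4.png",im[:,:,::-1]);st("")
print(proj(p,[.405,-.068,.01]))
E
```

```text
tcp [ 0.45 -0.03  0.3 ] gap 0.0876 gf 0.0 F [-0.  -0.5  0.1] t 74.0
[[351.20080005 229.23548287]]
```

View pics/w4.png

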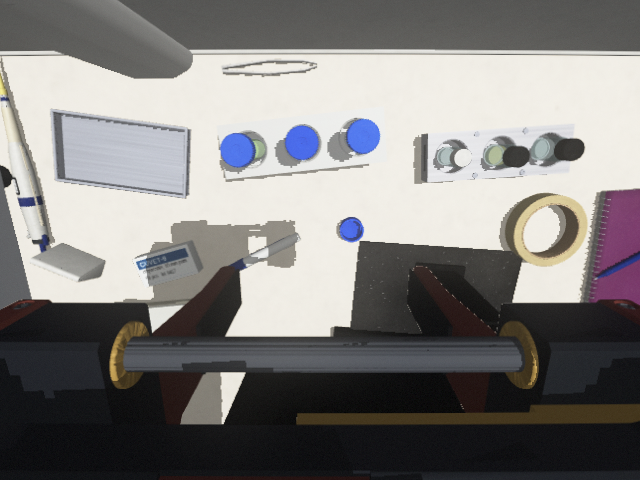

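The cap is still at (350,229), close to the predicted pixel, and the other four stand seated. I'll measure it exactly and go down, with a picture before closing.

```bash
python3 - <<'E'
from act import *; from m import blob,BL
p=np.load("v4.npz");ce,s=blob(p["im"],(350,229),*BL);X=cast(p,ce,.01)[0];print(ce,s,X.round(4))
T=camera_params("top");im=snapshot("top");c2,s2=blob(im,proj(T,X)[0],*BL,rad=9);print(c2,s2,cast(T,c2,.01)[0].round(4))
x,y=X[:2];movep([x,y,.15],q(0));servo_line([x,y,.06],v=.15);wait(.3)
a=snapshot("wrist")
hit=servo_line([x,y,.013],v=.08,force_limit=6);wait(.3);st(f"down {hit}");b=snapshot("wrist")
cv2.imwrite("pics/cap.png",cv2.resize(np.hstack([a[130:400,180:470],b[130:400,180:470]]),(800,372))[:,:,::-1])
E
```

```text
[351.04849885 229.52193995] [340 218  24  24 433] [ 0.4046 -0.0678  0.01  ]
[283.22666667 268.6       ] [279 264  10  10  75] [ 0.4057 -0.071   0.01  ]
down False tcp [ 0.4048 -0.0677  0.0133] gap 0.088 gf 0.0 F [ 0.3 -0.7 -0. ] t 76.9
```

View pics/cap.png

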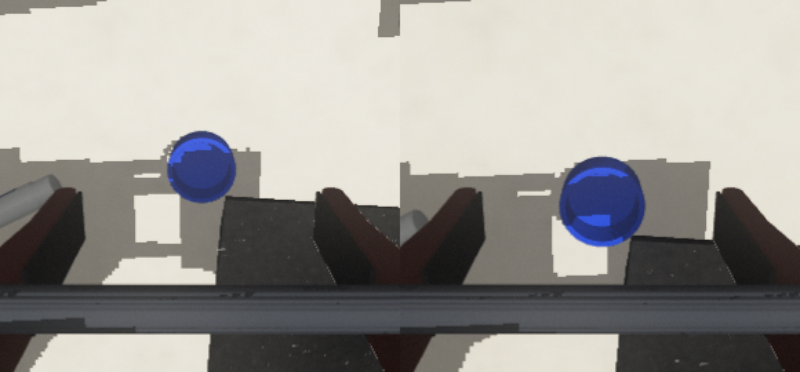

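The cap is centred between the open fingertips. Now I'll close on it and watch.

```bash
python3 - <<'E'
from act import *
grab(25);wait(.2);st("grab");a=snapshot("wrist")
s=sense();servo_line(s["tcp_pos"]+[0,0,.06],v=.08);wait(.2);st("up");b=snapshot("wrist")
cv2.imwrite("pics/cap2.png",cv2.resize(np.hstack([a[130:400,180:470],b[130:400,180:470]]),(800,372))[:,:,::-1])
E
```

```text
grab tcp [ 0.4046 -0.0678  0.013 ] gap 0.0005 gf 0.0 F [ 0.1 -0.1  0.1] t 78.5
up tcp [ 0.4042 -0.0678  0.0726] gap 0.0002 gf 0.0 F [-0.9 -0.3  0. ] t 79.6
```

View pics/cap2.png

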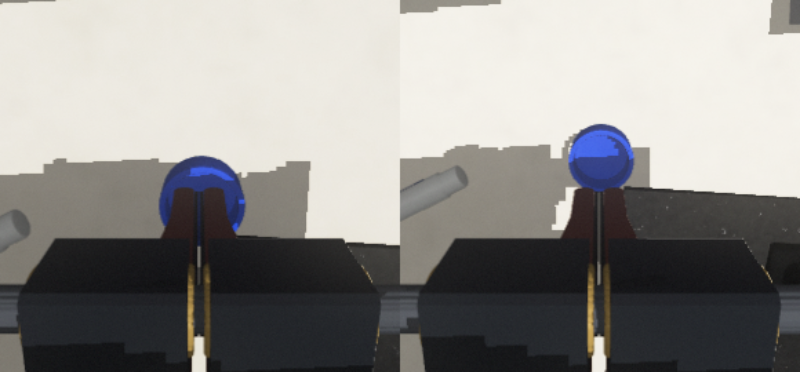

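The closed fingertips sit above the cap and hide it. From the image scale (0.088 m gap at about 168 px), the real tips are about 20 mm higher than the data says. I'll descend under force guard until the tips touch the bench, back off 2 mm and grab.

```bash
python3 - <<'E'
from act import *
open_gripper();x,y=.4055,-.0678
servo_line([x,y,.016],v=.1);wait(.3);st("pre")
hit=servo_line([x,y,-.010],v=.02,force_limit=4);wait(.2);st(f"touch {hit}")
z=sense()["tcp_pos"][2]
if hit: servo_line([x,y,z+.003],v=.03)
grab(12);wait(.3);st("grab")
E
```

```text
pre tcp [ 0.4058 -0.0677  0.0164] gap 0.0879 gf 0.0 F [-0.4 -0.3 -0.3] t 82.1
touch True tcp [ 0.4054 -0.0678 -0.0098] gap 0.0883 gf 2.7 F [-0.1  0.7  5.9] t 83.5
grab tcp [ 0.4055 -0.0678 -0.0068] gap 0.0331 gf 12.0 F [-0.  -0.7 -0.7] t 85.0
```

Contact came at TCP z = -0.0098, which confirms the tip offset, and the cap is now held (gap 33 mm). Now to the tray.

```bash
python3 - <<'E'
from act import *
servo_line([.4055,-.0678,.3],v=.2);st("up")
movep([.495,.240,.3],q(np.pi));servo_line([.495,.240,.06],v=.2)
hit=servo_line([.495,.240,-.003],v=.04,force_limit=5);st(f"placed {hit}")
open_gripper();wait(.2);servo_line([.495,.240,.3],v=.2)
movep([.45,.02,.35],q(0));wait(.4);st("look")
p=camera_params("wrist");im=snapshot("wrist");cv2.imwrite("pics/w5.png",im[:,:,::-1]);np.savez("v5.npz",im=im,**p)
E
```

```text
up tcp [ 0.4049 -0.0678  0.2992] gap 0.033 gf 12.0 F [ 0.3  0.2 -0.4] t 86.7
placed False tcp [ 0.4952  0.2401 -0.0028] gap 0.0331 gf 12.0 F [ 0.1 -0.5 -0.2] t 92.0
look tcp [0.45   0.0201 0.35  ] gap 0.0876 gf 0.0 F [0.5 0.  0.6] t 97.6
```

View pics/w5.png

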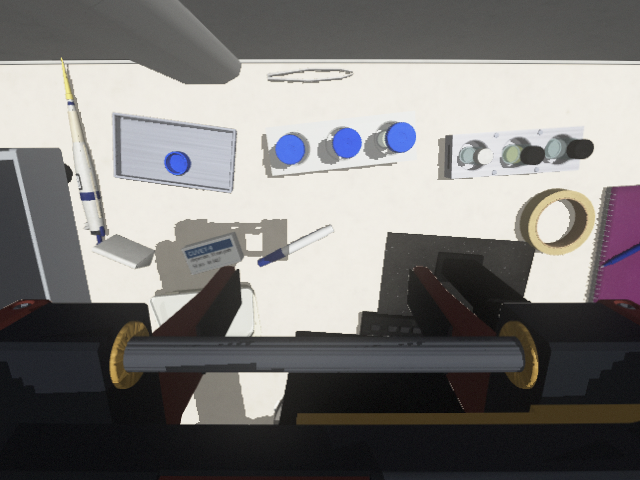

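The cap lies in the tray at (177,162). Tubes stand at (290,149) and (400,137), and vials at (485,157) and (580,149), all seated in the end wells and pockets.

```bash
python3 - <<'E'
from m import *
p=np.load("v5.npz")
for n,X,c in(("L",(.5165,.0614,.113),BL),("R",(.5302,-.0694,.113),BL),("cap",(.495,.24,.012),BL),("vb",(.5156,-.3178,.071),BK)):
    ce,s=blob(p["im"],proj(p,X)[0],*c,rad=20);print(n,(cast(p,ce,X[2])[0]-X).round(4))
print(sign_off())
E
```

```text
L [ 0.     -0.0001 -0.    ]
R [ 0.0001 -0.     -0.    ]
cap [0.0008 0.0015 0.    ]
vb [0.0009 0.0038 0.    ]
the job is handed in; nothing more can be done
None
```

The job is handed in at about 98 s of the 128 s allowed: both tubes are in the rack's end wells, both vials in the block's end pockets, and the cap lies flat in the tray. The last check put the tubes, cap and black vial within 4 mm of target; the white vial was checked only by eye, and sign-off returned no verdict.

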